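# Nudge two keyed mould trays home on their stand

## Task

The two wax-mould trays were put back carelessly and ride askew on the stacking stand. Without lifting either tray out of the stack, nudge the lower one along until its notch takes the stand's key and it drops fully home, and the upper one the opposite way until its notch takes the lower tray's key and it too drops fully home on the lower tray. Leave everything else on the table where it stands.

Things in the scene. Friction and masses are not known exactly. Their poses are not given: they have to be found in the camera images.
- stand: grey stacking stand, fixed on a round black turntable (184 mm across, does not turn) on the table; may face any way. Bed 130 x 86 mm, its top 16 mm over the origin, 24 mm over the table. Origin: centre of its underside; +x to its key end. Two ribs across the bed, 5 mm high (top z = 21), 7 mm thick, 62 mm long in y, at x = -29 and +21.
- stand_key (a point): centre of the stand's key at bed height, (55.5, 0, 16) mm in the stand's frame; the key is an upright block 12 mm in x, 14 mm in y, top at z = 33
- lower_tray: open aluminium mould tray, 120 x 90 mm, rim 24 mm high, 0.26 to 0.49 kg, too wide to grip across. Origin: centre of its underside; +x to its notched end, faces at x, y = +-60, +-45. Starts on the stand facing as it does, within 0.15 rad and 12 mm in y, 21 to 25 mm short along x, riding on the ribs 5 mm high. Home: parallel to the stand, origin at (5, 0, 16) mm in its frame.
- lower_tray_notch (a point): point of the lower tray's notch where the key's centre stands at home, (50.5, 0, 0) mm in the tray's frame. Notch: open over the full height in the middle of the +x end, 22 mm wide, 18 mm deep, mouth flared to 38 mm over the outer 8 mm
- lower_tray_key (a point): centre of the lower tray's key at rim height, (-60.5, 0, 24) mm in its frame; the key is an upright block 12 mm in x (6.5 mm proud of the -x end face, which is flat beside it), 14 mm in y, top at z = 41
- lower_tray_under (a point): centre of the lower tray's underside: two grooves across it, 14 mm wide, 7 mm deep, at x = -34 and +16, take the ribs below (3.5 mm play either way) and let the tray drop 5 mm. On top, two ribs 5 mm over the rim (top z = 29), 7 mm thick, 62 mm long in y, at x = +24 and -26. A push of 3 to 12 N slides a tray
- upper_tray: a tray identical to the lower one in shape and frame, on top of it and turned end for end: its +x end lies over the lower tray's key end. Starts within 0.15 rad and 12 mm sideways, 21 to 25 mm short of home, riding on the lower tray's ribs 5 mm high. Home: origin at (-10, 0, 24) mm in the lower tray's frame, turned by pi; (-5, 0, 40) mm in the stand's frame when both are home.
- upper_tray_notch (a point): the same notch point on the upper tray, (50.5, 0, 0) mm in its frame; home when it is at the lower tray's key. The upper tray's own key stays free
- vial_1: bystander: small ochre scent vial with a cork, 26 mm across, 62 mm high; origin at the centre of its underside
- tea_light_1: bystander: tea light with pale wax, 38 mm across, 16 mm high; origin at the centre of its underside
- dropper_1: bystander: brown dropper bottle, 33 mm across, 102 mm high; origin at the centre of its underside
- electrical_tape: bystander: black roll of tape lying flat, 62 mm across, 19 mm high; origin at the centre of its underside
- snips: bystander: blue-handled side cutters lying flat, 142 x 52 x 13 mm; origin at the centre of its underside

How it is judged:
By the outcome, as a careful person would: the job done as asked, in the order asked, and still so for the second after the job is handed in, with the robot touching nothing.
It also fails if it takes over 72 s, if anything falls off the work surface, if the arm or the gripper's body presses on something with over 40 N, if the wrist force passes 120 N, or if a joint passes its speed limit or range.

## Robot

A 7-joint arm with a two-finger parallel gripper is mounted at the origin on a cart in front of the work surface, level with it; the furniture and walls round the work are solid. World frame = base frame: x ahead of the robot, y to its left, z up, the work surface at z = 0. Lengths are in m, angles in rad, forces in N, time in s.
With the tool pointing down it reaches from about 0.425 to 1.025 m from the base axis. Payload 9.4 kg.
Tool frame: the origin (TCP) lies between the finger pads; the fingertips stand r.tcp_to_tips ahead of it and the grasp point (between the pads) lies 8 mm behind it (r.tcp_to_tips is the distance from the TCP to the fingertips, in m); z points along the fingers, y is the line along which they close (so a half turn about z gives the same grasp; the last joint's range is limited). The gripper opens to 93 mm and grips with 3 to 60 N. Pads are 15 mm wide; open, the fingers measure 128 mm over their backs; the gripper's body (75 mm by 188 mm) begins 65 mm behind the grasp point.
Start: joints at [1.103, 0.599, -0.003, 1.599, 0.002, 0.943, -0.08], TCP at [0.276, -0.67, 0.23] pointing down, gripper open.
Joint ranges: [-2.57, 2.57], [-0.35, 1.97], [-1.29, 1.29], [0.11, 2.56], [-1.05, 4.19], [0.11, 1.86], [-2.63, 2.63]. Speed limits (rad/s): [2.22, 2.22, 3.01, 3.01, 3.14, 3.14, 3.14].

## Interface

Orientations are given as a rotation vector (axis times angle).
In Python, from cell import r gives the robot as it stands.
- The arm moves only by the shell command python3 -m crank 'ROWS' [OPENING] [FORCE]. ROWS is JSON, a list of rows, each an object of numbers: "x", "y", "z": the shift along the tool's x, y, z each as a share of 400 mm, from -1 to 1; "rx", "ry", "rz": the turn, a rotation vector about the tool's x, y, z each as a share of 180 degrees, from -1 to 1. In form: [{"x": .., "y": .., "z": .., "rx": .., "ry": .., "rz": ..}, ...]. A call has 1 to 8 rows; each row is the pose to reach, as a shift and turn from the pose commanded when the call began, along the tool's axes at that moment, turning the shorter way round; what a row does not reach only later rows make up. A row lasts 1/10 s, in which the tool goes at most 50 mm and 8.59 degrees, less where a joint would pass 70% of its speed; a pose out of reach is approached as far as the arm can. A call with a number of a shift or a turn outside -1 to 1 is refused whole. A call with a gripper value outside its range is refused whole. OPENING is the closure, from 0 (fully open) to 1 (shut), set as the call begins (- or left out, the last holds). The fingers move at their own pace and stop on an object; FORCE is the grip in N (left out, the last holds). Time passes only in rows, so rows that repeat a pose let the fingers close. It gives the time, the measured TCP pose, the force, the opening and the grip force at its end, in the units of the state.
- r.sense(): the state, without advancing time (a new reading comes with each control period).
- r.grab_frame(name): name is "scene" or "top" or "wrist"; returns a dict with "image" (400x640x3 uint8, red, green, blue), "fx", "fy", "cx", "cy" (pixels), "R" (3x3) and "t" (3): a world point X has camera coordinates R X + t. Camera axes: x right, y down, z forward; pixel columns grow to the right and rows downward; lengths in m; the calibration is good to about 2 mm. A picture is of the moment at which its call begins. There is no depth.
- r.hand_in(): hands the job in; it is judged then, once.
The state is a dict: "time": time; "q": joint angles; "joint_vel": joint speeds; "joint_torque": joint torques, N m; "position": TCP position; "tcp_rot": TCP orientation; "ft_force": force on the tool from outside, world axes, zero at the start; "torque": the same for the moment, N m; "grip_width": finger opening in m; "grip_force": force on a finger pad.
Only numpy, scipy, OpenCV 4.12 (cv2) and the standard library are available. Lean on these libraries where they do the work, as an engineer would, in place of code of your own. Each camera call takes 0.05 s, during which the arm holds its last target. There are 200 camera calls.

## Working session

There is one attempt and no reset: what is moved stays moved. The work goes in short steps, Python scripts to look and compute and a shell command to move; the robot and the scene stay as the last step left them, time stands still between calls to the robot, and variables do not carry over. Pictures are saved under pics/ and viewed, at most 10 in all, crops included, and the job is handed in when it is done.

```bash
ls; mkdir -p pics
python3 - <<'E'
from cell import r
import cv2,numpy as np
s=r.sense();print(s['position'],s['tcp_rot'],r.tcp_to_tips,s['time'],s['ft_force'],s['grip_width'])
for n in('scene','top'):
    f=r.grab_frame(n);cv2.imwrite(f'pics/{n}0.png',cv2.cvtColor(f['image'],cv2.COLOR_RGB2BGR));print(n,f['fx'],-np.array(f['R']).T@f['t'],np.array(f['R']).round(3).tolist())
E
```

```text
pics
[ 0.27596981 -0.6699389   0.22876632] [-3.08036969e+00 -6.09730802e-01  7.03460216e-04] 0.011 0.0 [-0.23277805 -0.34029771 -0.17164666] 0.09318600753621187
scene 429.7933207254455 [0.22668032 0.42616057 0.56010125] [[-0.874, -0.485, 0.017], [-0.285, 0.486, -0.826], [0.392, -0.727, -0.563]]
top 376.60283629616805 [ 0.45673088 -0.16780029  0.92615263] [[0.005, -1.0, 0.026], [-0.995, -0.008, -0.096], [0.096, -0.025, -0.995]]
```

View pics/top0.png

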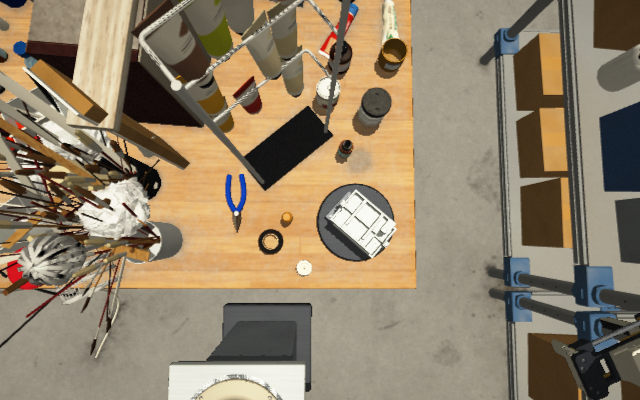

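View pics/scene0.png

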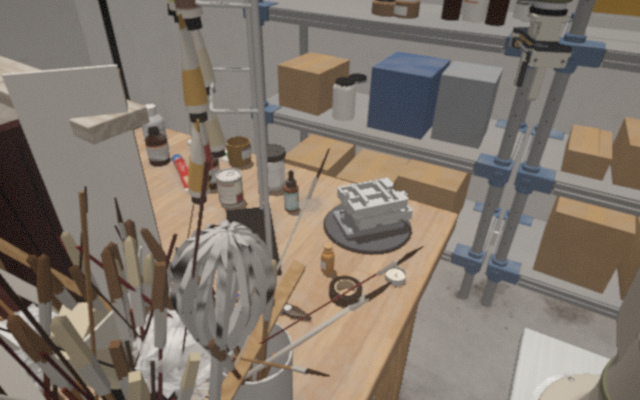

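The scene view shows the stack on the turntable at about (372,212), and the top view shows it at about (360,222). I'll enlarge both.

Run:
```python
import cv2,numpy as np
a=cv2.imread('pics/top0.png')[178:268,310:405];b=cv2.imread('pics/scene0.png')[165:255,320:420]
a=cv2.resize(a,(400,379),interpolation=cv2.INTER_CUBIC);b=cv2.resize(b,(400,360),interpolation=cv2.INTER_CUBIC)
b=cv2.copyMakeBorder(b,0,19,0,0,0);cv2.imwrite('pics/c0.png',np.hstack([a,b]))
```

```text
(no output)
```

View pics/c0.png

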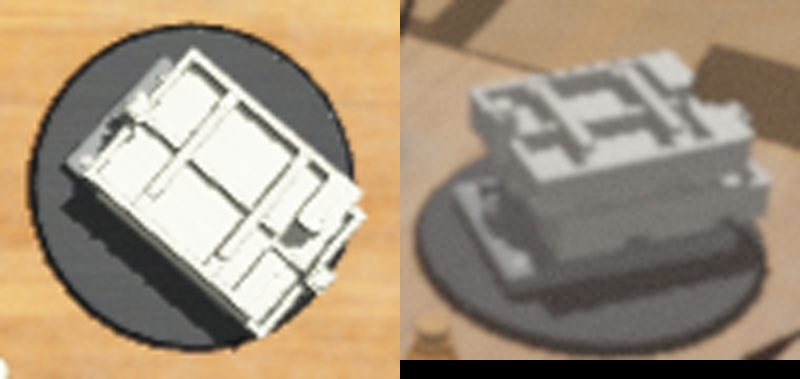

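```bash
cat > h.py <<'E'
from cell import r
import cv2,numpy as np
from scipy.spatial.transform import Rotation as Ro
def plan(p,xdir=None,down=None):
    """shares to move TCP to p; tool x axis along heading xdir(rad), tool down"""
    s=r.sense();T=Ro.from_rotvec(s['tcp_rot']).as_matrix()
    d=T.T@(np.array(p)-s['position'])/0.4
    out=dict(zip('xyz',d.round(4)))
    if xdir is not None:
        c,n=np.cos(xdir),np.sin(xdir);G=np.array([[c,n,0],[n,-c,0],[0,0,-1]])
        v=Ro.from_matrix(T.T@G).as_rotvec()/np.pi; out.update(zip(('rx','ry','rz'),v.round(4)))
    print(out,'tool x heading',round(np.arctan2(T[1,0],T[0,0]),3))
def ray(f,uv,z):
    R=np.array(f['R']);c=-R.T@np.array(f['t']);uv=np.atleast_2d(uv).astype(float)
    d=np.c_[(uv[:,0]-f['cx'])/f['fx'],(uv[:,1]-f['cy'])/f['fy'],np.ones(len(uv))]@R
    return c+d*((z-c[2])/d[:,2])[:,None]
def proj(f,X):
    c=np.array(X)@np.array(f['R']).T+f['t'];return np.c_[f['fx']*c[:,0]/c[:,2]+f['cx'],f['fy']*c[:,1]/c[:,2]+f['cy']]
def save(f,n):cv2.imwrite('pics/'+n,cv2.cvtColor(f['image'],cv2.COLOR_RGB2BGR))
E
python3 - <<'E'
from h import *
f=r.grab_frame('wrist');s=r.sense();T=Ro.from_rotvec(s['tcp_rot']).as_matrix()
c=-np.array(f['R']).T@f['t'];print('cam in tool',T.T@(c-s['position']),'axes',(np.array(f['R'])@T).round(3).tolist(),f['fx'])
t=r.grab_frame('top')
k=4.21;o=np.array([310,178])
print('turntable',ray(t,o+np.array([193,188])/k,.0),ray(t,o+np.array([[30,188],[355,188]])/k,0.008))
# upper tray rim corners (z=.008+.016+.005*2+.048=.082)
print(ray(t,o+np.array([[193,48],[365,190],[260,335],[85,180]])/k,.082).round(4))
plan([.46,-.28,.35])
E
```

```text
cam in tool [ 0.06752757 -0.00153143 -0.15533851] axes [[0.0, 1.0, 0.0], [-0.97, 0.0, -0.245], [-0.245, -0.0, 0.97]] 314.2721480154538
turntable [[ 0.48458476 -0.28288985  0.        ]] [[ 0.48378592 -0.18738455  0.008     ]
 [ 0.48490193 -0.37632675  0.008     ]]
[[ 0.5572 -0.273   0.082 ]
 [ 0.4816 -0.3649  0.082 ]
 [ 0.4047 -0.3079  0.082 ]
 [ 0.486  -0.2151  0.082 ]]
{'x': np.float64(0.7967), 'y': np.float64(-0.7268), 'z': np.float64(-0.3016)} tool x heading 0.391
```

```bash
R='{"x":0.71,"y":-0.71,"z":-0.05}'; python3 -m crank '[{"x":0.71,"y":-0.71,"z":-0.05},{"x":0.71,"y":-0.71,"z":-0.05},{"x":0.71,"y":-0.71,"z":-0.05},{"x":0.71,"y":-0.71,"z":-0.05},{"x":0.71,"y":-0.71,"z":-0.05},{"x":0.71,"y":-0.71,"z":-0.05},{"x":0.71,"y":-0.71,"z":-0.05},{"x":0.71,"y":-0.71,"z":-0.05}]'
python3 -m crank '[{"x":0.04},{"x":0.04},{"x":0.04}]' 1
python3 - <<'E'
from h import *
print(r.sense()['position'],r.sense()['time'])
f=r.grab_frame('wrist');save(f,'w1.png');print(proj(f,[[.484,-.283,.05]]))
E
```

```text
[ 0.2760585  -0.67008047  0.22908789] 0.2
[[ -14.86481994 -224.43262861]]$[0]: bad value
$[0]: bad value
```

View pics/w1.png

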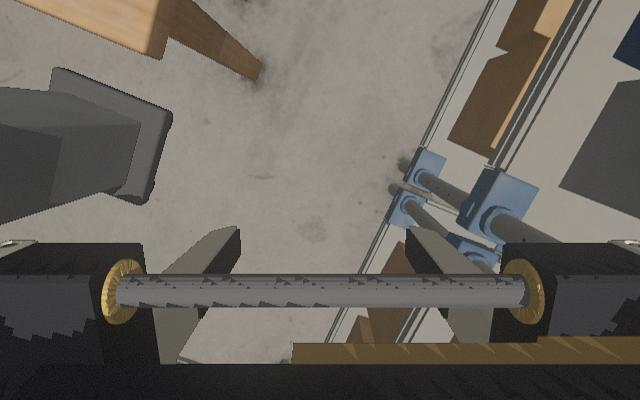

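The wrist view shows only floor: both moves were refused as "bad value", probably because every key must be given. The fingers fill the rows below about 240, so I need the stack in the upper part of the image.

```bash
python3 -m crank '[{"x":0.71,"y":-0.71,"z":-0.05,"rx":0,"ry":0,"rz":0},{"x":0.71,"y":-0.71,"z":-0.05,"rx":0,"ry":0,"rz":0},{"x":0.71,"y":-0.71,"z":-0.05,"rx":0,"ry":0,"rz":0},{"x":0.71,"y":-0.71,"z":-0.05,"rx":0,"ry":0,"rz":0},{"x":0.71,"y":-0.71,"z":-0.05,"rx":0,"ry":0,"rz":0},{"x":0.71,"y":-0.71,"z":-0.05,"rx":0,"ry":0,"rz":0},{"x":0.71,"y":-0.71,"z":-0.05,"rx":0,"ry":0,"rz":0},{"x":0.71,"y":-0.71,"z":-0.05,"rx":0,"ry":0,"rz":0}]' 1
python3 -m crank '[{"x":0,"y":0,"z":0,"rx":0,"ry":0,"rz":0},{"x":0,"y":0,"z":0,"rx":0,"ry":0,"rz":0},{"x":0,"y":0,"z":0,"rx":0,"ry":0,"rz":0}]'
python3 - <<'E'
from h import *
print(r.sense()['position'],r.sense()['time'])
f=r.grab_frame('wrist');save(f,'w1.png');print(proj(f,[[.484,-.283,.05]]))
E
```

```text
time: 1.05
position: [0.4302, -0.2997, 0.2498]
tcp_rot: [3.081, 0.61, 0.001]
ft_force: [0.7, 0.3, 0.2]
grip_width: 0.0335
grip_force: 0.0
time: 1.35
position: [0.4293, -0.3026, 0.2495]
tcp_rot: [3.082, 0.608, -0.0]
ft_force: [0.3, -0.2, 0.7]
grip_width: 0.0097
grip_force: 0.0
[ 0.42928531 -0.30255496  0.24952546] 1.35
[[326.24632458 126.61985096]]
```

View pics/w1.png

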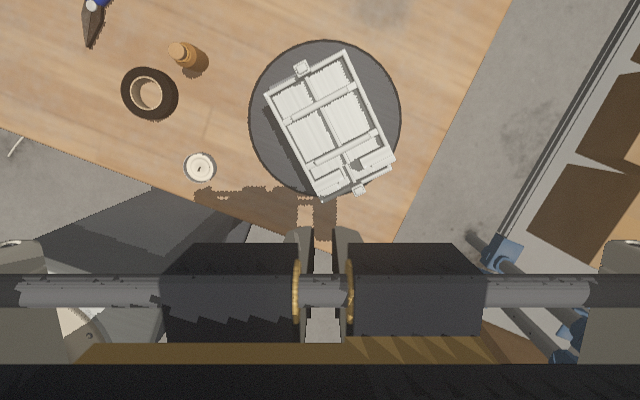

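The wrist view shows the upper tray with its own key at (302,68) and its notch at the lower right. The lower tray's key pokes out at (360,190). So the stand's key end lies to the upper left. Next I'll enlarge this view.

Run:
```python
from h import *
a=cv2.imread('pics/w1.png')[35:210,245:405];cv2.imwrite('pics/w1c.png',cv2.resize(a,None,fx=3.4,fy=3.4,interpolation=cv2.INTER_CUBIC))
s=r.grab_frame('scene');t=r.grab_frame('top')
for z in(.024,):
  p=ray(s,[[335,211],[348.75,237.5]],z);d=p[0]-p[1];print(p.round(4),np.hypot(*d[:2]),np.arctan2(d[1],d[0]))
  p=ray(t,np.array([310,178])+np.array([[62,165],[165,60]])/4.21,z);d=p[1]-p[0];print(p.round(4),np.hypot(*d[:2]),np.arctan2(d[1],d[0]))
```

```text
[[ 0.5573 -0.2624  0.024 ]
 [ 0.4916 -0.1945  0.024 ]] 0.09446773522256897 -0.8015574276624001
[[ 0.4965 -0.2052  0.024 ]
 [ 0.5571 -0.2641  0.024 ]] 0.08452270631151655 -0.771438596868228
```

View pics/w1c.png

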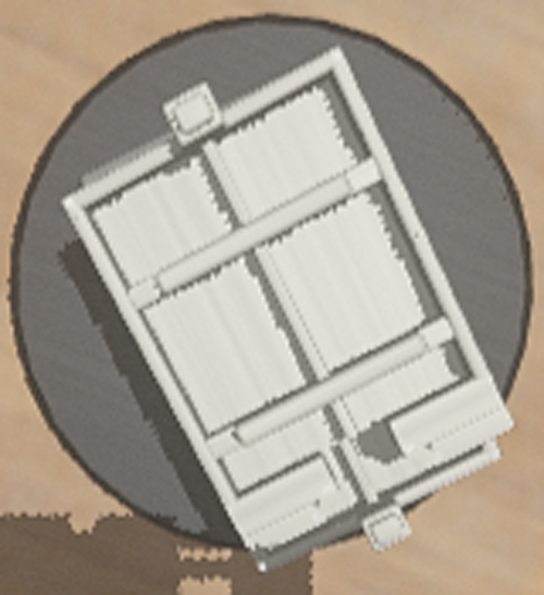

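The enlarged view shows the upper rim corners at crop (340,48), (70,200), (262,568) and (510,428). The lower tray's key is at (388,527), with its end edge running from (497,453) to about (265,566).

Run:
```python
from h import *
f=r.grab_frame('wrist');k=3.4;o=np.array([245,35])
P=lambda a,z:ray(f,o+np.array(a)/k,z)
u=P([[340,48],[70,200],[262,568],[510,428]],.082);print(u.round(4),[np.linalg.norm(u[i]-u[i-1]).round(4) for i in range(4)])
c=u.mean(0);d=(u[2]+u[3]-u[0]-u[1]);hu=np.arctan2(d[1],d[0])
kt=P([388,527],.070);e=P([[497,453],[265,566]],.053);v=e[0]-e[1]
hl=np.arctan2(v[1],v[0]);print('upper c',c,hu-np.pi,hu,'key',kt,'edge',e,np.linalg.norm(v),hl+np.pi/2)
S=np.array([.4825,-.2825]);h=.785;Rm=np.array([[np.cos(h),np.sin(h)],[-np.sin(h),np.cos(h)]])
for n,p in(('upper',c),('lkey',kt[0]),('e0',e[0]),('e1',e[1]),('ukey',P([195,110],.099)[0])):print(n,(Rm@(p[:2]-S)*1e3).round(1))
```

```text
[[ 0.5573 -0.2718  0.082 ]
 [ 0.4908 -0.2158  0.082 ]
 [ 0.4103 -0.3084  0.082 ]
 [ 0.4794 -0.3613  0.082 ]] [np.float64(0.1187), np.float64(0.0869), np.float64(0.1227), np.float64(0.087)]
upper c [ 0.48444906 -0.28932075  0.082     ] -5.428273055592516 -2.286680402002723 key [[ 0.43527169 -0.34193503  0.07      ]] edge [[ 0.46918348 -0.36855027  0.053     ]
 [ 0.40409232 -0.31202855  0.053     ]] 0.08620651052292158 0.8557467935994918
upper [-3.4 -6.2]
lkey [-75.4  -8.7]
e0 [-70.2 -51.5]
e1 [-76.3  34.5]
ukey [58.6 -1.6]
```

```bash
cat >> h.py <<'E'
S=np.array([.4825,-.2825]);H=.785
def W(x,y,z):  # stand frame mm -> world m (z over table)
    c,s=np.cos(H),np.sin(H);return np.array([S[0]+(c*x-s*y)/1e3,S[1]+(s*x+c*y)/1e3,z/1e3])
def st(p):
    c,s=np.cos(H),np.sin(H);d=(np.array(p)[:2]-S)*1e3;return np.array([c*d[0]+s*d[1],-s*d[0]+c*d[1]]).round(1)
E
python3 -c "
from h import *
plan(W(-97,-8.5,130),.785)"
```

```text
{'x': np.float64(-0.0727), 'y': np.float64(0.117), 'z': np.float64(0.2984), 'rx': np.float64(-0.0), 'ry': np.float64(0.0001), 'rz': np.float64(-0.1262)} tool x heading 0.389
```

```bash
python3 -m crank '[{"x":-0.073,"y":0.117,"z":0.298,"rx":0,"ry":0,"rz":-0.126},{"x":-0.073,"y":0.117,"z":0.298,"rx":0,"ry":0,"rz":-0.126},{"x":-0.073,"y":0.117,"z":0.298,"rx":0,"ry":0,"rz":-0.126},{"x":-0.073,"y":0.117,"z":0.298,"rx":0,"ry":0,"rz":-0.126},{"x":-0.073,"y":0.117,"z":0.298,"rx":0,"ry":0,"rz":-0.126},{"x":-0.073,"y":0.117,"z":0.298,"rx":0,"ry":0,"rz":-0.126}]' 0.68
python3 - <<'E'
from h import *
f=r.grab_frame('wrist');save(f,'w2.png')
plan(W(-97,-8.5,44),.785)
print(proj(f,[W(-75.4,-8.7,70),W(-97,-8.5,44)]))
E
```

```text
time: 2.15
position: [0.4214, -0.3559, 0.1319]
tcp_rot: [2.901, 1.2, 0.002]
ft_force: [0.2, -1.0, -0.2]
grip_width: 0.0298
grip_force: 0.0
{'x': np.float64(-0.0054), 'y': np.float64(-0.0012), 'z': np.float64(0.2202), 'rx': np.float64(0.0008), 'ry': np.float64(-0.0002), 'rz': np.float64(0.0002)} tool x heading 0.786
[[324.23674615 188.35670051]
 [323.73506595 207.54776649]]
```

View pics/w2.png

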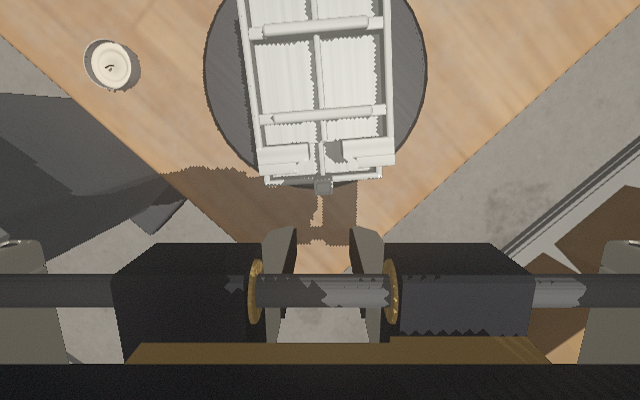

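The lower key shows at (323,187), one pixel from where I predicted it. I'll descend outside the end face and then push.

```bash
python3 -m crank '[{"x":-0.005,"y":0,"z":0.1,"rx":0,"ry":0,"rz":0},{"x":-0.005,"y":0,"z":0.2,"rx":0,"ry":0,"rz":0},{"x":-0.005,"y":0,"z":0.22,"rx":0,"ry":0,"rz":0},{"x":-0.005,"y":0,"z":0.22,"rx":0,"ry":0,"rz":0},{"x":0.01,"y":0,"z":0.22,"rx":0,"ry":0,"rz":0},{"x":0.02,"y":0,"z":0.22,"rx":0,"ry":0,"rz":0},{"x":0.02,"y":0,"z":0.22,"rx":0,"ry":0,"rz":0}]'
python3 -m crank '[{"x":0.007,"y":0,"z":0,"rx":0,"ry":0,"rz":0},{"x":0.014,"y":0,"z":0,"rx":0,"ry":0,"rz":0},{"x":0.021,"y":0,"z":0,"rx":0,"ry":0,"rz":0},{"x":0.021,"y":0,"z":0,"rx":0,"ry":0,"rz":0}]' 0.68
python3 -c "
from h import *
s=r.sense();print(st(s['position']));t=r.grab_frame('top');save(t,'t2.png')"
```

```text
time: 2.9
position: [0.4275, -0.3502, 0.0438]
tcp_rot: [2.899, 1.205, 0.002]
ft_force: [-0.5, 0.3, 0.2]
grip_width: 0.0299
grip_force: 0.0
time: 3.3
position: [0.4301, -0.3449, 0.0428]
tcp_rot: [-2.902, -1.202, 0.005]
ft_force: [-5.9, -2.7, 5.0]
grip_width: 0.0297
grip_force: 2.9
[-81.1  -7.1]
```

```bash
python3 -m crank '[{"x":0.005,"y":0,"z":0,"rx":0,"ry":0,"rz":0},{"x":0.01,"y":0,"z":0,"rx":0,"ry":0,"rz":0},{"x":0.015,"y":0,"z":0,"rx":0,"ry":0,"rz":0},{"x":0.015,"y":0,"z":0,"rx":0,"ry":0,"rz":0}]'
python3 - <<'E'
from h import *
s=r.sense();print(st(s['position']))
a=r.grab_frame('wrist');b=r.grab_frame('scene');save(a,'x.png');save(b,'y.png')
A=cv2.resize(cv2.imread('pics/x.png')[0:260,180:480],(460,400));B=cv2.resize(cv2.imread('pics/y.png')[155:255,320:420],(340,340));B=cv2.copyMakeBorder(B,0,60,0,0,0)
cv2.imwrite('pics/m1.png',np.hstack([A,B]))
E
```

```text
time: 3.75
position: [0.4347, -0.341, 0.0428]
tcp_rot: [-2.902, -1.202, 0.004]
ft_force: [-5.7, -3.8, 3.8]
grip_width: 0.0296
grip_force: 2.9
[-75.1  -7.6]
```

View pics/m1.png

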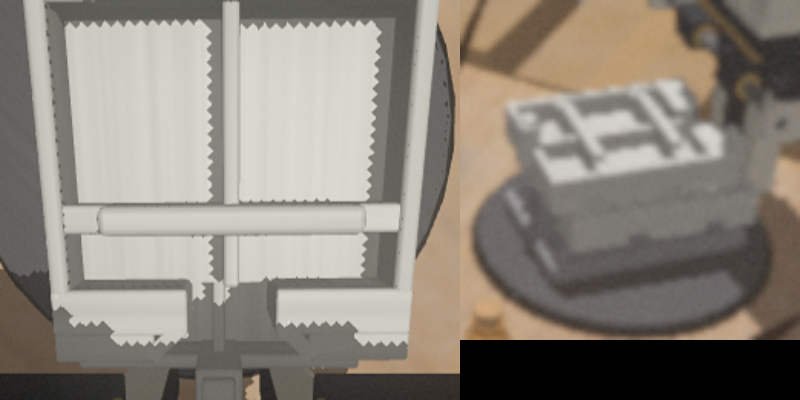

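The fingers straddle the lower key and sit square on the end face, and the tray is sliding. I'll narrow the grip around the key and advance diagonally to centre the tray.

```bash
python3 -m crank '[{"x":0,"y":0,"z":0,"rx":0,"ry":0,"rz":0},{"x":0,"y":0,"z":0,"rx":0,"ry":0,"rz":0},{"x":0.005,"y":-0.006,"z":0,"rx":0,"ry":0,"rz":0},{"x":0.009,"y":-0.012,"z":0,"rx":0,"ry":0,"rz":0},{"x":0.013,"y":-0.018,"z":0,"rx":0,"ry":0,"rz":0},{"x":0.016,"y":-0.022,"z":0,"rx":0,"ry":0,"rz":0},{"x":0.016,"y":-0.022,"z":0,"rx":0,"ry":0,"rz":0}]' 0.815 5
python3 -c "
from h import *
s=r.sense();print(st(s['position']))"
```

```text
time: 4.55
position: [0.4337, -0.3316, 0.0426]
tcp_rot: [2.902, 1.198, -0.002]
ft_force: [-6.7, -9.8, 0.1]
grip_width: 0.0174
grip_force: 5.6
[-69.2  -0.2]
```

```bash
python3 -m crank '[{"x":0.004,"y":0,"z":0,"rx":0,"ry":0,"rz":0},{"x":0.008,"y":0,"z":0,"rx":0,"ry":0,"rz":0},{"x":0.008,"y":0,"z":0,"rx":0,"ry":0,"rz":0}]' 0.79
python3 -m crank '[{"x":0.004,"y":0,"z":0,"rx":0,"ry":0,"rz":0},{"x":0.008,"y":0,"z":0,"rx":0,"ry":0,"rz":0},{"x":0.008,"y":0,"z":0,"rx":0,"ry":0,"rz":0}]'
python3 - <<'E'
from h import *
s=r.sense();print(st(s['position']))
b=r.grab_frame('scene');save(b,'y.png');a=r.grab_frame('wrist');save(a,'x.png')
A=cv2.resize(cv2.imread('pics/x.png')[0:260,180:480],(460,400));B=cv2.resize(cv2.imread('pics/y.png')[155:255,320:420],(340,340));B=cv2.copyMakeBorder(B,0,60,0,0,0)
cv2.imwrite('pics/m2.png',np.hstack([A,B]))
E
```

```text
time: 4.85
position: [0.4336, -0.3308, 0.0426]
tcp_rot: [2.904, 1.194, -0.007]
ft_force: [-12.4, -15.1, 2.5]
grip_width: 0.0198
grip_force: 9.6
time: 5.15
position: [0.4345, -0.3308, 0.0427]
tcp_rot: [2.904, 1.189, -0.01]
ft_force: [-16.1, -22.1, 2.8]
grip_width: 0.0196
grip_force: 13.6
[-68.   -0.2]
```

View pics/m2.png

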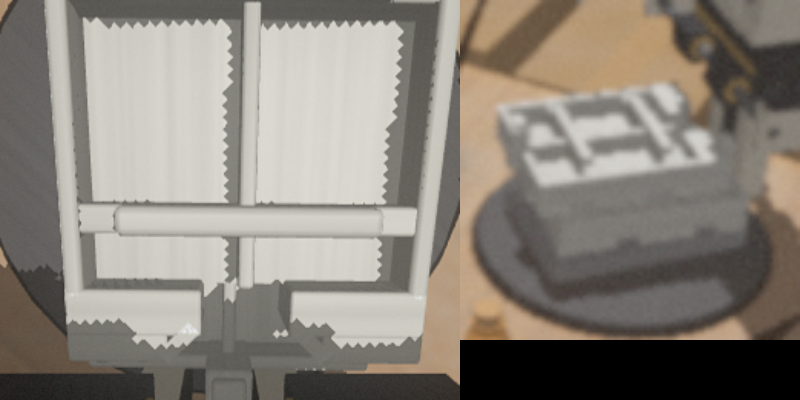

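The push stalled at 27 N, and the tray is pressing the −y finger. So the stand key has met the flare with the tray too far toward +y. I'll ease off, open the straddle so the flare can self-centre, shift 3 mm toward −y, and push again.

```bash
python3 -m crank '[{"x":-0.014,"y":0,"z":0,"rx":0,"ry":0,"rz":0},{"x":-0.014,"y":0.008,"z":0,"rx":0,"ry":0,"rz":0},{"x":-0.014,"y":0.008,"z":0,"rx":0,"ry":0,"rz":0}]' 0.79
python3 -c "
from h import *
s=r.sense();print(st(s['position']))"
python3 -m crank '[{"x":0.005,"y":0,"z":0,"rx":0,"ry":0,"rz":0},{"x":0.01,"y":0,"z":0,"rx":0,"ry":0,"rz":0},{"x":0.015,"y":0,"z":0,"rx":0,"ry":0,"rz":0},{"x":0.018,"y":0,"z":0,"rx":0,"ry":0,"rz":0},{"x":0.018,"y":0,"z":0,"rx":0,"ry":0,"rz":0}]' 0.68
python3 -c "
from h import *
s=r.sense();print(st(s['position']))"
```

```text
time: 5.55
position: [0.4356, -0.3323, 0.0425]
tcp_rot: [-2.903, -1.2, 0.004]
ft_force: [-8.7, -6.8, 4.6]
grip_width: 0.0194
grip_force: 5.5
[-68.4  -2.1]
time: 6.05
position: [0.4361, -0.3314, 0.0426]
tcp_rot: [2.905, 1.193, -0.015]
ft_force: [-21.3, -22.4, 6.8]
grip_width: 0.0204
grip_force: 15.2
[-67.4  -1.7]
```

```bash
python3 - <<'E'
from h import *
f=r.grab_frame('wrist');save(f,'a0.png')
E
python3 -m crank '[{"x":-0.02,"y":0,"z":0,"rx":0,"ry":0,"rz":0},{"x":-0.03,"y":0,"z":0,"rx":0,"ry":0,"rz":0},{"x":-0.03,"y":0,"z":0,"rx":0,"ry":0,"rz":0}]' 0.68 20
python3 - <<'E'
from h import *
f=r.grab_frame('wrist');save(f,'a1.png');s=r.sense();print(st(s['position']),s['position'])
for n in('x','a0','a1'):
    g=cv2.cvtColor(cv2.imread(f'pics/{n}.png'),cv2.COLOR_BGR2GRAY)
    ls=cv2.createLineSegmentDetector().detect(g)[0][:,0]
    L=np.hypot(ls[:,2]-ls[:,0],ls[:,3]-ls[:,1]);
    print(n,[tuple(l.round(0).astype(int).tolist()) for l,k in zip(ls,L) if k>70 and l[1]<235 and l[3]<235 and 190<l[0]<470])
E
```

```text
time: 6.4
position: [0.4348, -0.3339, 0.0424]
tcp_rot: [2.901, 1.205, 0.002]
ft_force: [0.3, 0.2, -0.1]
grip_width: 0.0297
grip_force: 0.0
[-69.7  -2.7] [ 0.43510786 -0.33363346  0.04237884]
x [(209, 0, 225, 232), (234, 12, 240, 131), (359, 132, 429, 132), (460, 168, 475, 51), (233, 188, 222, 0), (258, 150, 449, 152), (448, 190, 372, 189), (309, 189, 232, 188), (339, 2, 337, 132), (427, 137, 231, 134), (468, 0, 447, 189), (424, 155, 348, 154), (350, 18, 347, 129), (344, 131, 348, 21), (438, 132, 450, 14), (334, 129, 336, 14)]
a0 [(457, 189, 477, 1), (230, 16, 239, 133), (346, 132, 428, 131), (258, 152, 448, 150), (335, 2, 335, 133), (204, 0, 220, 175), (448, 189, 371, 189), (308, 190, 232, 190), (426, 135, 256, 137), (232, 190, 217, 0), (464, 0, 447, 188), (326, 155, 256, 155), (346, 18, 346, 129), (437, 131, 447, 12), (332, 129, 332, 14)]
a1 [(205, 0, 223, 219), (457, 183, 471, 43), (230, 13, 238, 127), (335, 1, 335, 127), (239, 126, 322, 126), (257, 145, 447, 145), (448, 183, 371, 183), (309, 183, 231, 184), (423, 147, 346, 148), (231, 184, 218, 0), (426, 129, 254, 130), (463, 0, 446, 183), (346, 12, 345, 123), (437, 124, 447, 7), (332, 126, 332, 9)]
```

```bash
cat >> h.py <<'E'
def wcam(p,rv):
    T=Ro.from_rotvec(rv).as_matrix();A=np.array([[0,1,0],[-.97,0,-.245],[-.245,0,.97]]);R=A@T.T
    c=np.array(p)+T@np.array([.06753,-.00153,-.15534]);return dict(R=R,t=-R@c,fx=314.27,fy=314.27,cx=F0['cx'],cy=F0['cy'])
def segs(g,m=60,box=(180,0,480,235)):
    ls=cv2.createLineSegmentDetector().detect(g)[0][:,0];L=np.hypot(ls[:,2]-ls[:,0],ls[:,3]-ls[:,1])
    return [l.round(1).tolist() for l,k in zip(ls,L) if k>m and box[0]<l[0]<box[2] and max(l[1],l[3])<box[3]]
E
python3 - <<'E'
import h;from h import *
h.F0=f=r.grab_frame('wrist')
g=cv2.cvtColor(cv2.imread('pics/w2.png'),cv2.COLOR_BGR2GRAY);print('w2',segs(g,20,(235,90,400,200)))
fc=f
for z in(.072,.077,.082):
    p=ray(fc,[[231,184],[448,183]],z);q=ray(fc,[[257,145],[447,145]],z+.005);print(z,np.linalg.norm(p[0]-p[1]),np.linalg.norm(q[0]-q[1]),st(p[0]),st(p[1]))
s=r.sense();print(np.abs(wcam(s['position'],s['tcp_rot'])['t']-f['t']).max())
E
```

```text
w2 [[236.39999389648438, 0.4000000059604645, 259.0, 173.1999969482422], [393.79998779296875, 153.10000610351562, 389.8999938964844, 0.6000000238418579], [333.20001220703125, 181.39999389648438, 375.70001220703125, 176.3000030517578], [273.20001220703125, 43.20000076293945, 253.10000610351562, 44.5], [293.0, 175.1999969482422, 313.29998779296875, 173.3000030517578], [254.10000610351562, 46.79999923706055, 262.3999938964844, 113.19999694824219], [325.70001220703125, 172.3000030517578, 366.8999938964844, 169.60000610351562], [248.3000030517578, 0.4000000059604645, 251.5, 25.700000762939453], [375.6000061035156, 172.1999969482422, 332.0, 175.5], [240.10000610351562, 160.10000610351562, 217.39999389648438, 129.89999389648438], [370.6000061035156, 165.60000610351562, 393.1000061035156, 164.1999969482422], [257.5, 172.3000030517578, 240.10000610351562, 158.8000030517578], [339.29998779296875, 138.1999969482422, 376.79998779296875, 134.8000030517578], [389.20001220703125, 136.39999389648438, 343.1000061035156, 140.6999969482422], [261.8999938964844, 146.6999969482422, 243.60000610351562, 0.4
[... 1151 characters left out ...]
999984741211], [369.3999938964844, 106.0999984741211, 329.29998779296875, 109.9000015258789], [304.5, 111.9000015258789, 275.6000061035156, 114.19999694824219], [238.0, 55.599998474121094, 236.8000030517578, 35.599998474121094], [330.6000061035156, 16.899999618530273, 364.3999938964844, 13.699999809265137], [300.70001220703125, 22.200000762939453, 265.6000061035156, 25.5], [364.29998779296875, 16.399999618530273, 320.6000061035156, 20.700000762939453]]
0.072 0.08865611283502416 0.07234644682367349 [-28.   36.1] [-27.3 -52.5]
0.077 0.08513507477291428 0.06935432408690459 [-26.9  34.7] [-26.3 -50.5]
0.082 0.0816140367108044 0.06636220135013567 [-25.9  33.2] [-25.3 -48.4]
0.00030175285575140265
```

Run:
```python
import h;from h import *
# turntable disc from first pictures: convex hull of dark grey low-saturation blob
t=r.grab_frame('top');w=r.grab_frame('wrist');h.F0=w
f1=wcam([.42928531,-.30255496,.24952546],[3.082,.608,0])
for n,f,b in(('top0',t,(300,165,420,275)),('w1',f1,(235,25,415,215))):
    im=cv2.imread(f'pics/{n}.png')[b[1]:b[3],b[0]:b[2]];hsv=cv2.cvtColor(im,cv2.COLOR_BGR2HSV)
    m=((hsv[...,1]<60)).astype(np.uint8);m=cv2.morphologyEx(m,cv2.MORPH_OPEN,np.ones((3,3)))
    c=max(cv2.findContours(m,0,1)[0],key=cv2.contourArea)[:,0]+np.array(b[:2])
    p=ray(f,c,.008)[:,:2]
    from scipy.optimize import least_squares
    q=least_squares(lambda q:np.hypot(*(p-q[:2]).T)-.092,[.484,-.283],loss='soft_l1',f_scale=.001)
    print(n,len(c),q.x,st(q.x),np.median(np.abs(q.fun)))
```

```text
top0 219 [ 0.4869328  -0.28099017] [ 4.2 -2.1] 0.0006817135670149216
w1 473 [ 0.48684479 -0.2804494 ] [ 4.5 -1.6] 0.001462444229733753
```

```bash
python3 -m crank '[{"x":0.008,"y":0,"z":0,"rx":0,"ry":0,"rz":0},{"x":0.008,"y":0,"z":0,"rx":0,"ry":0,"rz":0},{"x":0.008,"y":0.005,"z":0,"rx":0,"ry":0,"rz":0},{"x":0.008,"y":0.01,"z":0,"rx":0,"ry":0,"rz":0},{"x":0.008,"y":0.015,"z":0,"rx":0,"ry":0,"rz":0},{"x":0.008,"y":0.015,"z":0,"rx":0,"ry":0,"rz":0}]' 0.81 5
python3 -c "
from h import *
s=r.sense();print(st(s['position']))"
python3 -m crank '[{"x":0.005,"y":0,"z":0,"rx":0,"ry":0,"rz":0},{"x":0.01,"y":0,"z":0,"rx":0,"ry":0,"rz":0},{"x":0.01,"y":0,"z":0,"rx":0,"ry":0,"rz":0}]' 
python3 -c "
from h import *
s=r.sense();print(st(s['position']))"
```

```text
time: 7.2
position: [0.4396, -0.3363, 0.0421]
tcp_rot: [-2.901, -1.203, 0.003]
ft_force: [-5.0, -2.0, 1.6]
grip_width: 0.0179
grip_force: 2.8
[-68.4  -7.7]
time: 7.5
position: [0.4421, -0.3343, 0.0422]
tcp_rot: [-2.902, -1.202, 0.003]
ft_force: [-5.0, -3.1, 1.8]
grip_width: 0.0177
grip_force: 3.0
[-65.2  -8.1]
```

It advances freely now that the tray sits further toward −y. I'll keep going.

```bash
for i in 1 ; do python3 -m crank '[{"x":0.004,"y":0,"z":0,"rx":0,"ry":0,"rz":0},{"x":0.008,"y":0,"z":0,"rx":0,"ry":0,"rz":0},{"x":0.008,"y":0,"z":0,"rx":0,"ry":0,"rz":0}]' 0.77 15; done
python3 -c "
from h import *
s=r.sense();print(st(s['position']));f=r.grab_frame('wrist');save(f,'b0.png')"
python3 -m crank '[{"x":0.004,"y":0,"z":0,"rx":0,"ry":0,"rz":0},{"x":0.008,"y":0,"z":0,"rx":0,"ry":0,"rz":0},{"x":0.008,"y":0,"z":0,"rx":0,"ry":0,"rz":0}]'
python3 - <<'E'
from h import *
s=r.sense();print(st(s['position']));f=r.grab_frame('wrist');save(f,'b1.png')
for n in('a1','b0','b1'):print(n,[np.round(l).astype(int).tolist() for l in segs(cv2.cvtColor(cv2.imread(f'pics/{n}.png'),cv2.COLOR_BGR2GRAY),75)])
E
```

```text
time: 7.8
position: [0.4457, -0.3312, 0.0422]
tcp_rot: [-2.901, -1.205, 0.001]
ft_force: [-2.7, -1.7, -0.4]
grip_width: 0.0215
grip_force: 2.0
[-60.4  -8.4]
time: 8.15
position: [0.4477, -0.329, 0.0422]
tcp_rot: [-2.901, -1.204, 0.001]
ft_force: [-3.8, -3.2, -0.8]
grip_width: 0.0218
grip_force: 2.8
[-57.5  -8.3]
a1 [[205, 0, 223, 219], [457, 183, 471, 43], [230, 13, 238, 127], [335, 1, 335, 127], [239, 126, 322, 126], [257, 144, 447, 145], [448, 183, 371, 183], [309, 183, 231, 184], [423, 147, 346, 148], [231, 184, 218, 0], [426, 129, 254, 130], [463, 0, 446, 183], [346, 12, 345, 123], [437, 124, 447, 7], [332, 126, 332, 9]]
b0 [[189, 1, 211, 229], [431, 213, 449, 1], [215, 22, 224, 129], [324, 131, 404, 130], [402, 135, 213, 134], [314, 9, 316, 132], [437, 0, 423, 186], [217, 187, 201, 0], [325, 22, 326, 128], [241, 150, 401, 148], [416, 129, 423, 17], [231, 1, 358, 1], [323, 129, 322, 31]]
b1 [[189, 1, 210, 229], [431, 217, 449, 1], [322, 98, 323, 7], [215, 22, 224, 129], [331, 131, 406, 130], [427, 186, 351, 186], [314, 7, 316, 132], [401, 135, 214, 135], [437, 0, 423, 185], [217, 187, 201, 0], [325, 23, 325, 127], [241, 150, 401, 148], [416, 129, 423, 18], [229, 1, 379, 1]]
```

The tray's apparent width fell about 4%, which matches the 5 mm drop, so the lower tray is in. I'll retract and measure the stand's exposed −x end against the tray.

```bash
python3 -m crank '[{"x":-0.03,"y":0,"z":0,"rx":0,"ry":0,"rz":0},{"x":-0.07,"y":0,"z":0,"rx":0,"ry":0,"rz":0},{"x":-0.14,"y":0,"z":-0.1,"rx":0,"ry":0,"rz":0},{"x":-0.14,"y":0,"z":-0.2,"rx":0,"ry":0,"rz":0},{"x":-0.14,"y":0,"z":-0.25,"rx":0,"ry":0,"rz":0},{"x":-0.14,"y":0,"z":-0.25,"rx":0,"ry":0,"rz":0},{"x":-0.14,"y":0,"z":-0.25,"rx":0,"ry":0,"rz":0}]' 1
python3 - <<'E'
from h import *
s=r.sense();print(st(s['position']));f=r.grab_frame('wrist');save(f,'d0.png');t=r.grab_frame('scene');save(t,'d1.png')
A=cv2.resize(cv2.imread('pics/d0.png')[20:240,210:430],(570,570));B=cv2.resize(cv2.imread('pics/d1.png')[160:250,320:410],(230,230));B=cv2.copyMakeBorder(B,0,340,0,0,0)
cv2.imwrite('pics/m3.png',np.hstack([A,B]))
E
```

```text
time: 8.9
position: [0.4087, -0.369, 0.1426]
tcp_rot: [2.9, 1.204, 0.002]
ft_force: [0.1, -0.0, -0.1]
grip_width: 0.0006
grip_force: 0.0
[-113.3   -9. ]
```

View pics/m3.png

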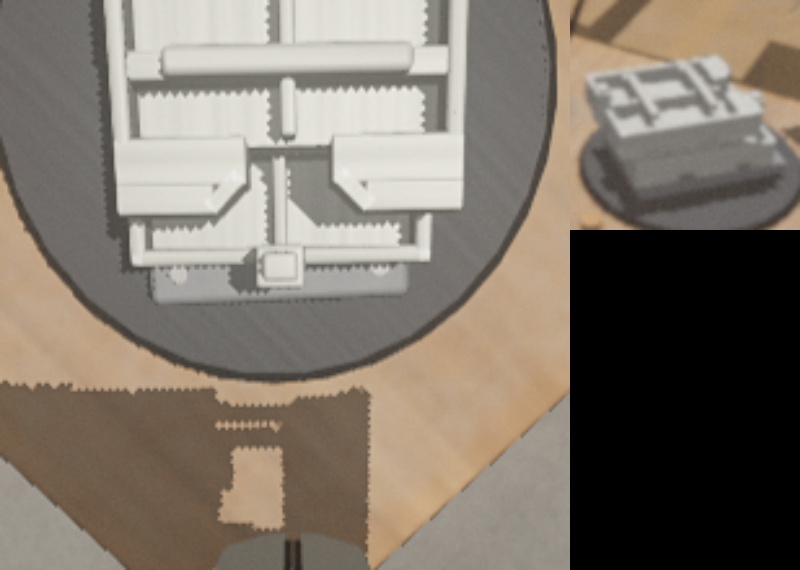

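The picture shows the lower tray down on the stand. The stand's −x end runs from (150,300) to (408,292), the lower rim end from (133,264) to (432,260), the lower key is at (280,266), and the upper notched end runs from (118,213) to (463,208).

Run:
```python
from h import *
f=r.grab_frame('wrist');o=np.array([210,20]);k=570/220
P=lambda a,z:ray(f,o+np.array(a)/k,z)
def end(n,a,z):
    p=P(a,z);d=p[0]-p[1];print(n,np.linalg.norm(d).round(4),'heading',(np.arctan2(d[1],d[0])-np.pi/2).round(3),p.mean(0).round(4),st(p[0]),st(p[1]),st(p.mean(0)))
end('stand',[[152,301],[408,293]],.024);end('lower',[[133,265],[432,260]],.048);end('lower53',[[133,265],[432,260]],.053);end('upper',[[118,213],[463,208]],.077);end('upper',[[118,213],[463,208]],.082)
print('lkey',st(P([280,265],.065)[0]))
end('upper-long',[[107,100],[468,100]],.077)
g=cv2.cvtColor(cv2.imread('pics/d0.png'),cv2.COLOR_BGR2GRAY)
for l in segs(g,45,(245,60,400,145)):
    l=np.array(l);print(((l[[0,1]]-o)*k).round(),((l[2:]-o)*k).round())
```

```text
stand 0.0843 heading 0.818 [ 0.4427 -0.3262  0.024 ] [-60.5  39.4] [-57.7 -44.9] [-59.1  -2.8]
lower 0.0888 heading 0.804 [ 0.4515 -0.319   0.048 ] [-48.6  40.5] [-46.9 -48.3] [-47.8  -3.9]
lower53 0.0871 heading 0.804 [ 0.4515 -0.319   0.053 ] [-48.5  39.6] [-46.9 -47.5] [-47.7  -3.9]
upper 0.0892 heading 0.801 [ 0.4626 -0.3113  0.077 ] [-35.1  38.3] [-33.7 -50.9] [-34.4  -6.3]
upper 0.0872 heading 0.801 [ 0.4625 -0.3115  0.082 ] [-35.4  37.3] [-33.9 -49.9] [-34.6  -6.3]
lkey [-48.3  -3.4]
upper-long 0.0905 heading 0.787 [ 0.4808 -0.292   0.077 ] [-8.  39.7] [ -7.8 -50.8] [-7.9 -5.5]
[100. -51.] [117. 212.]
[460. 202.] [468. -50.]
[306. 260.] [426. 258.]
[128. 137.] [117. -51.]
[451. -50.] [447. 128.]
[258.  89.] [134.  92.]
[163.  71.] [407.  66.]
[403.  45.] [283.  47.]
```

```bash
sed -i 's/^S=.*/S=np.array([.4873,-.2798]);H=.807/' h.py; python3 -c "
from h import *
t=r.grab_frame('top');print('dropper',ray(t,[345,147],.05),'vial',ray(t,[287,218],.03))
plan(W(108,-4.5,160),.807);print(st(r.sense()['position']),W(108,-4.5,68))"
```

```text
dropper [[ 0.6621474  -0.25165199  0.05      ]] vial [[ 0.49374572 -0.11533014  0.03      ]]
{'x': np.float64(0.5664), 'y': np.float64(-0.0101), 'z': np.float64(-0.0472), 'rx': np.float64(-0.0006), 'ry': np.float64(0.0), 'rz': np.float64(-0.0064)} tool x heading 0.787
[-118.6   -4. ] [ 0.56525013 -0.20491324  0.068     ]
```

```bash
python3 -m crank '[{"x":0.05,"y":0,"z":-0.05,"rx":0,"ry":0,"rz":0},{"x":0.566,"y":-0.01,"z":-0.047,"rx":0,"ry":0,"rz":-0.0064},{"x":0.566,"y":-0.01,"z":-0.047,"rx":0,"ry":0,"rz":-0.0064},{"x":0.566,"y":-0.01,"z":-0.047,"rx":0,"ry":0,"rz":-0.0064},{"x":0.566,"y":-0.01,"z":-0.047,"rx":0,"ry":0,"rz":-0.0064},{"x":0.566,"y":-0.01,"z":-0.047,"rx":0,"ry":0,"rz":-0.0064},{"x":0.566,"y":-0.01,"z":-0.047,"rx":0,"ry":0,"rz":-0.0064},{"x":0.566,"y":-0.01,"z":-0.047,"rx":0,"ry":0,"rz":-0.0064}]' 0.68
python3 - <<'E'
from h import *
f=r.grab_frame('wrist');save(f,'e0.png');t=r.grab_frame('top');save(t,'e1.png');print(st(r.sense()['position']))
plan(W(108,-4.5,68),.807)
for q in ([83.5,-4.5,94],[80,-49,77],[80,40,77]):print(proj(f,[W(*q)]))
for l in segs(cv2.cvtColor(cv2.imread('pics/e0.png'),cv2.COLOR_BGR2GRAY),12,(200,170,440,260)):print(np.round(l))
E
```

```text
time: 9.9
position: [0.5643, -0.2064, 0.1602]
tcp_rot: [-2.889, -1.232, 0.003]
ft_force: [-1.0, -0.6, -0.7]
grip_width: 0.0298
grip_force: 0.0
[105.5  -5.3]
{'x': np.float64(0.0065), 'y': np.float64(-0.0018), 'z': np.float64(0.2317), 'rx': np.float64(-0.0002), 'ry': np.float64(0.0004), 'rz': np.float64(-0.0008)} tool x heading 0.804
[[323.93493343 241.91335273]]
[[378.84533294 237.89879938]]
[[268.94281195 237.86630897]]
[208.  39. 209.   1.]
[398. 242. 489. 242.]
[374. 212. 398. 240.]
[332. 196. 362. 206.]
[208.  72. 208.  53.]
[361. 206. 373. 213.]
[430. 134. 461. 140.]
[286. 201. 313. 196.]
[439. 177. 427. 172.]
[218. 156. 224. 167.]
[347. 168. 346. 198.]
[247. 172. 269. 172.]
[322. 169. 347. 167.]
[208.  53. 176.  35.]
[222.  48. 210.  40.]
[277. 166. 303. 166.]
[226. 166. 242. 166.]
[436. 153. 447. 146.]
[243. 237. 256. 221.]
[256. 220. 286. 201.]
[292. 224. 269. 230.]
[429. 171. 425. 156.]
[318. 196. 331. 197.]
[331. 224. 318. 224.]
[392. 240. 382. 227.]
[382. 226. 352. 207.]
[314. 228. 297. 228.]
[426. 155. 433. 142.]
[347. 228. 334. 228.]
[208. 164. 195. 159.]
[410. 159. 412. 143.]
[413. 148. 414. 162.]
[329. 236. 317. 236.]
[259. 223. 246. 240.]
[314. 238. 299. 238.]
[290. 206. 273. 214.]
[273. 213. 260. 223.]
[310. 201. 291. 206.]
```

```bash
python3 -m crank '[{"x":0.006,"y":0,"z":0.1,"rx":0,"ry":0,"rz":0},{"x":0.006,"y":0,"z":0.2,"rx":0,"ry":0,"rz":0},{"x":0.006,"y":0,"z":0.231,"rx":0,"ry":0,"rz":0},{"x":0.006,"y":0,"z":0.231,"rx":0,"ry":0,"rz":0},{"x":-0.015,"y":0,"z":0.231,"rx":0,"ry":0,"rz":0},{"x":-0.03,"y":0,"z":0.231,"rx":0,"ry":0,"rz":0},{"x":-0.03,"y":0,"z":0.231,"rx":0,"ry":0,"rz":0}]'
python3 -c "
from h import *
s=r.sense();print(st(s['position']))"
python3 -m crank '[{"x":-0.006,"y":0,"z":0,"rx":0,"ry":0,"rz":0},{"x":-0.012,"y":0,"z":0,"rx":0,"ry":0,"rz":0},{"x":-0.018,"y":0,"z":0,"rx":0,"ry":0,"rz":0},{"x":-0.018,"y":0,"z":0,"rx":0,"ry":0,"rz":0}]'
python3 -c "
from h import *
s=r.sense();print(st(s['position']))"
```

```text
time: 10.7
position: [0.5567, -0.216, 0.0702]
tcp_rot: [2.889, 1.23, 0.001]
ft_force: [-0.4, -0.3, -0.1]
grip_width: 0.0295
grip_force: 0.0
[94.1 -6. ]
time: 11.1
position: [0.5521, -0.2195, 0.0688]
tcp_rot: [2.889, 1.233, 0.0]
ft_force: [0.5, -0.4, -0.2]
grip_width: 0.0298
grip_force: 0.0
[88.4 -5.1]
```

```bash
python3 -m crank '[{"x":-0.006,"y":0,"z":0,"rx":0,"ry":0,"rz":0},{"x":-0.012,"y":0,"z":0,"rx":0,"ry":0,"rz":0},{"x":-0.018,"y":0,"z":0,"rx":0,"ry":0,"rz":0},{"x":-0.018,"y":0,"z":0,"rx":0,"ry":0,"rz":0}]'
python3 -c "
from h import *
s=r.sense();print(st(s['position']))"
python3 -m crank '[{"x":0,"y":0,"z":0,"rx":0,"ry":0,"rz":0},{"x":0,"y":0,"z":0,"rx":0,"ry":0,"rz":0},{"x":-0.006,"y":-0.004,"z":0,"rx":0,"ry":0,"rz":0},{"x":-0.012,"y":-0.008,"z":0,"rx":0,"ry":0,"rz":0},{"x":-0.012,"y":-0.008,"z":0,"rx":0,"ry":0,"rz":0}]' 0.81 5
python3 -c "
from h import *
s=r.sense();print(st(s['position']))"
```

```text
time: 11.5
position: [0.5473, -0.2248, 0.0688]
tcp_rot: [2.889, 1.233, 0.001]
ft_force: [2.0, 1.4, 1.3]
grip_width: 0.0297
grip_force: 1.4
[81.2 -5.3]
time: 12.0
position: [0.5409, -0.2261, 0.0687]
tcp_rot: [-2.89, -1.233, 0.001]
ft_force: [2.8, 0.9, 1.2]
grip_width: 0.0179
grip_force: 0.7
[75.8 -1.6]
```

```bash
python3 -m crank '[{"x":-0.005,"y":0,"z":0,"rx":0,"ry":0,"rz":0},{"x":-0.01,"y":0,"z":0,"rx":0,"ry":0,"rz":0},{"x":-0.014,"y":0,"z":0,"rx":0,"ry":0,"rz":0},{"x":-0.014,"y":0,"z":0,"rx":0,"ry":0,"rz":0}]' 0.78 10
python3 -c "
from h import *
s=r.sense();print(st(s['position']))"
python3 -m crank '[{"x":-0.004,"y":0,"z":0,"rx":0,"ry":0,"rz":0},{"x":-0.008,"y":0,"z":0,"rx":0,"ry":0,"rz":0},{"x":-0.008,"y":0,"z":0,"rx":0,"ry":0,"rz":0}]'
python3 -c "
from h import *
s=r.sense();print(st(s['position']))"
```

```text
time: 12.4
position: [0.5373, -0.2301, 0.0686]
tcp_rot: [-2.889, -1.233, 0.001]
ft_force: [1.6, 1.6, 0.8]
grip_width: 0.0204
grip_force: 1.1
[70.5 -1.8]
time: 12.7
position: [0.535, -0.2326, 0.0686]
tcp_rot: [-2.89, -1.232, 0.001]
ft_force: [0.8, 0.4, 0.4]
grip_width: 0.0203
grip_force: 0.7
[67.1 -1.8]
```

```bash
python3 -m crank '[{"x":-0.004,"y":0,"z":0,"rx":0,"ry":0,"rz":0},{"x":-0.004,"y":0,"z":0,"rx":0,"ry":0,"rz":0}]'
python3 -m crank '[{"x":0.04,"y":0,"z":0,"rx":0,"ry":0,"rz":0},{"x":0.07,"y":0,"z":0,"rx":0,"ry":0,"rz":0},{"x":0.07,"y":0,"z":-0.1,"rx":0,"ry":0,"rz":0},{"x":0.07,"y":0,"z":-0.23,"rx":0,"ry":0,"rz":0},{"x":0.07,"y":0,"z":-0.23,"rx":0,"ry":0,"rz":0},{"x":0.07,"y":0,"z":-0.23,"rx":0,"ry":0,"rz":0}]' 1
python3 -c "
from h import *
plan(W(-118.6,-4,142.6),.787)"
```

```text
time: 12.9
position: [0.5341, -0.2336, 0.0686]
tcp_rot: [-2.889, -1.233, 0.001]
ft_force: [1.2, 0.7, 0.1]
grip_width: 0.0205
grip_force: 0.9
time: 13.5
position: [0.555, -0.2126, 0.162]
tcp_rot: [2.887, 1.234, 0.003]
ft_force: [-0.7, -0.0, -0.1]
grip_width: 0.0003
grip_force: 0.0
{'x': np.float64(-0.5349), 'y': np.float64(0.0036), 'z': np.float64(0.0479), 'rx': np.float64(0.0008), 'ry': np.float64(-0.0004), 'rz': np.float64(0.0065)} tool x heading 0.808
```

Next I'll go back to the same vantage as the last picture, so the two can be compared by numbers.

```bash
python3 -m crank '[{"x":-0.535,"y":0.004,"z":0,"rx":0,"ry":0,"rz":0.0065},{"x":-0.535,"y":0.004,"z":0,"rx":0,"ry":0,"rz":0.0065},{"x":-0.535,"y":0.004,"z":0,"rx":0,"ry":0,"rz":0.0065},{"x":-0.535,"y":0.004,"z":0,"rx":0,"ry":0,"rz":0.0065},{"x":-0.535,"y":0.004,"z":0.048,"rx":0,"ry":0,"rz":0.0065},{"x":-0.535,"y":0.004,"z":0.048,"rx":0,"ry":0,"rz":0.0065},{"x":-0.535,"y":0.004,"z":0.048,"rx":0,"ry":0,"rz":0.0065},{"x":-0.535,"y":0.004,"z":0.048,"rx":0,"ry":0,"rz":0.0065}]'
python3 - <<'E'
from h import *
print(r.sense()['position'])
f=r.grab_frame('wrist');save(f,'g0.png');t=r.grab_frame('top');save(t,'g1.png')
o=np.array([210,20]);k=570/220
for n in('d0','g0'):
  print(n)
  for l in segs(cv2.cvtColor(cv2.imread(f'pics/{n}.png'),cv2.COLOR_BGR2GRAY),14,(235,0,400,145)):
    l=np.array(l)
    if min(l[1],l[3])>60 or abs(l[3]-l[1])>45: print(((l-np.r_[o,o])*k).round().astype(int).tolist())
E
```

```text
time: 14.3
position: [0.4084, -0.3673, 0.1413]
tcp_rot: [-2.9, -1.207, -0.001]
ft_force: [-0.0, 0.3, -0.7]
grip_width: 0.0005
grip_force: 0.0
[ 0.40835446 -0.3673021   0.14134045]
d0
[100, -51, 117, 212]
[127, 219, 130, 261]
[134, 263, 238, 260]
[429, 254, 430, 215]
[460, 202, 468, -50]
[332, 134, 332, 176]
[331, 177, 362, 208]
[248, 146, 329, 144]
[118, 213, 212, 211]
[452, 131, 361, 137]
[364, 207, 458, 206]
[214, 211, 242, 181]
[93, 319, 23, 230]
[306, 260, 426, 258]
[244, 176, 243, 138]
[249, 187, 212, 226]
[316, 225, 287, 195]
[128, 137, 117, -51]
[451, -50, 447, 128]
[273, 160, 275, 241]
[265, 241, 265, 186]
[400, 221, 316, 225]
[183, 140, 131, 139]
[196, 225, 154, 227]
[258, 293, 338, 292]
[160, 300, 254, 297]
[338, 293, 400, 290]
[122, 179, 212, 181]
[456, 298, 493, 253]
[106, 232, 102, 173]
[293, 242, 390, 243]
[157, 245, 241, 245]
[364, 129, 413, 128]
[390, 248, 309, 248]
[355, 215, 326, 185]
[238, 251, 176, 251]
[455, 180, 390, 180]
[202, 186, 128, 186]
[387, 175, 455, 175]
g0
[102, -51, 125, 306]
[310, 287, 310, 248]
[331, 274, 359, 302]
[454, 293, 463, -50]
[361, 300, 448, 300]
[167, 174, 439, 171]
[218, 303, 247, 273]
[439, 229, 338, 234]
[248, 274, 243, 238]
[331, 235, 330, 274]
[128, 305, 219, 303]
[143, 189, 146, 232]
[400, 181, 361, 182]
[86, 309, 19, 218]
[132, -8, 141, 151]
[447, -50, 440, 225]
[276, -31, 281, 147]
[261, 184, 219, 185]
[136, 234, 118, -51]
[418, 222, 424, 186]
[290, 238, 358, 227]
[282, 186, 282, 228]
[361, 272, 419, 270]
[470, 292, 501, 255]
[296, 145, 413, 144]
[111, 303, 99, 102]
[176, 146, 258, 146]
[170, 230, 245, 230]
[258, 154, 173, 154]
[238, 236, 167, 237]
[397, 151, 290, 152]
[293, -8, 295, 141]
[361, 227, 410, 227]
```

Run:
```python
from h import *
f=r.grab_frame('wrist');o=np.array([210,20]);k=570/220
for z in(.072,.077):
    p=ray(f,o+np.array([[125,305],[454,299.5]])/k,z);d=p[0]-p[1]
    q=ray(f,o+np.array([[102+23*225/357,174],[459.,174]])/k,z)
    print(z,np.linalg.norm(d),np.linalg.norm(q[0]-q[1]),np.arctan2(d[1],d[0])-np.pi/2,st(p.mean(0)),'long mid',st(q.mean(0)))
    print('notch mid',st(ray(f,o+np.array([[289,274]])/k,z)[0]))
# same widths in d0 (lower home, upper riding): camera 1.3 mm higher
import h;h.F0=f
fd=wcam([.4087,-.3690,.1426],[2.9,1.204,.002])
for z in(.077,.072):
    q=ray(fd,o+np.array([[112,135],[462,135]])/k,z);e=ray(fd,o+np.array([[117,212],[460,206]])/k,z);print('d0',z,np.linalg.norm(q[0]-q[1]),np.linalg.norm(e[0]-e[1]))
```

```text
0.072 0.08950768457622667 0.08977330715290309 0.8059140743335451 [-62.7  -2.8] long mid [-29.6  -2.9]
notch mid [-55.2  -2.8]
0.077 0.08752037027569003 0.08778009530795251 0.8059140743335442 [-62.4  -2.8] long mid [-30.1  -2.9]
notch mid [-55.1  -2.8]
d0 0.077 0.08909694727398279 0.08918559605631637
d0 0.072 0.091110441146263 0.09120109329442985
```

```bash
python3 -c "
from h import *
print(r.hand_in())"
```

```text
the job is handed in; nothing more can be done
None
```

Both trays are home as far as I could measure, and the job is handed in at about 14 s: the lower tray dropped onto the stand about 1 mm past nominal along x and 1.5 mm off to the side, then the upper onto the lower within about 0.5 mm and 1.5 mm. The first push on the lower tray stalled at about 31 N before I re-centred it. I checked the upper tray's drop by measurement only, and nothing else was touched.

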